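# Find the shoe rest with play and clamp it up

### The job

One of the three shoe rests on the bench is loose in its socket. Rock the foot plates sideways, each to its left and then to its right as far as it goes, until you find the one that has play; then turn that rest's wing knob back (anticlockwise) to its stop and from there clockwise until it is tight, so that the rest stands upright and firm. Do not turn the knobs of the firm rests, and leave the tin, jar and bottle that stand around them where they are.

Things in the scene. Friction and masses are not known exactly. Their poses are not given: they have to be found in the camera images.
- stand_a: One of three look-alike shoe rests bolted to the bench: dark steel base 175 x 84 x 14 mm, socket block behind, wing knob in front, stem with wooden foot plate. Origin: bench level, under a point 25 mm behind the base's middle; z up, x to the back, y to its left. One of the three has play, two are firm; name, place and knob angle do not tell which.
- plate_a (a point): Middle of the upper face of the foot plate of stand_a, at (40, 0, 165) mm in the stand's frame. Plate: wood, 46 mm wide (along y), 100 mm long plus a round toe, 17 mm thick below this point; slopes up 25 deg to the back, so its face leans 25 deg towards the robot. Heel ledge 12 mm high at its front end; below it a 28 mm wide saddle and a 22 mm stem.
- rest_a (a joint): Sideways rocking of stem and plate of stand_a (rad) about a front-to-back axis 75 mm above the bench, 90 mm below the plate. 0 upright, positive = plate to its left (+y). The loose one swings 0.12 each way (11 mm at the plate) with about 1 N and stays where left; a firm one moves less than 0.01 (1 mm).
- grip_a (a point): Middle of the wing of stand_a's clamp knob, on the knob's axis, at (-77, 0, 114) mm in the stand's frame. The axis leans 22 deg towards the robot: (-0.375, 0, 0.927) in the stand's frame. Wing: black bar 66 mm long, 16 mm thick, 28 mm high along the axis (14 mm to each side of here), its underside 17 mm off the sloped face.
- knob_a (a joint): Angle of stand_a's wing knob (rad), grows clockwise seen from above (tightening). At 0 the wing lies front to back. Starts within 0.15 of 0, firm or loose. The loose rest's knob turns easily (0.15 N m) back to a stop at -0.6, forward until the clamp grips fully at about 0.75 (hard stop 0.8), which uprights the rest and ends its play. Firm rests' knobs are tight (0.8 N m).
- stand_b: One of three look-alike shoe rests bolted to the bench: dark steel base 175 x 84 x 14 mm, socket block behind, wing knob in front, stem with wooden foot plate. Origin: bench level, under a point 25 mm behind the base's middle; z up, x to the back, y to its left. One of the three has play, two are firm; name, place and knob angle do not tell which.
- plate_b (a point): Middle of the upper face of the foot plate of stand_b, at (40, 0, 165) mm in the stand's frame. Plate: wood, 46 mm wide (along y), 100 mm long plus a round toe, 17 mm thick below this point; slopes up 25 deg to the back, so its face leans 25 deg towards the robot. Heel ledge 12 mm high at its front end; below it a 28 mm wide saddle and a 22 mm stem.
- rest_b (a joint): Sideways rocking of stem and plate of stand_b (rad) about a front-to-back axis 75 mm above the bench, 90 mm below the plate. 0 upright, positive = plate to its left (+y). The loose one swings 0.12 each way (11 mm at the plate) with about 1 N and stays where left; a firm one moves less than 0.01 (1 mm).
- grip_b (a point): Middle of the wing of stand_b's clamp knob, on the knob's axis, at (-77, 0, 114) mm in the stand's frame. The axis leans 22 deg towards the robot: (-0.375, 0, 0.927) in the stand's frame. Wing: black bar 66 mm long, 16 mm thick, 28 mm high along the axis (14 mm to each side of here), its underside 17 mm off the sloped face.
- knob_b (a joint): Angle of stand_b's wing knob (rad), grows clockwise seen from above (tightening). At 0 the wing lies front to back. Starts within 0.15 of 0, firm or loose. The loose rest's knob turns easily (0.15 N m) back to a stop at -0.6, forward until the clamp grips fully at about 0.75 (hard stop 0.8), which uprights the rest and ends its play. Firm rests' knobs are tight (0.8 N m).
- stand_c: One of three look-alike shoe rests bolted to the bench: dark steel base 175 x 84 x 14 mm, socket block behind, wing knob in front, stem with wooden foot plate. Origin: bench level, under a point 25 mm behind the base's middle; z up, x to the back, y to its left. One of the three has play, two are firm; name, place and knob angle do not tell which.
- plate_c (a point): Middle of the upper face of the foot plate of stand_c, at (40, 0, 165) mm in the stand's frame. Plate: wood, 46 mm wide (along y), 100 mm long plus a round toe, 17 mm thick below this point; slopes up 25 deg to the back, so its face leans 25 deg towards the robot. Heel ledge 12 mm high at its front end; below it a 28 mm wide saddle and a 22 mm stem.
- rest_c (a joint): Sideways rocking of stem and plate of stand_c (rad) about a front-to-back axis 75 mm above the bench, 90 mm below the plate. 0 upright, positive = plate to its left (+y). The loose one swings 0.12 each way (11 mm at the plate) with about 1 N and stays where left; a firm one moves less than 0.01 (1 mm).
- grip_c (a point): Middle of the wing of stand_c's clamp knob, on the knob's axis, at (-77, 0, 114) mm in the stand's frame. The axis leans 22 deg towards the robot: (-0.375, 0, 0.927) in the stand's frame. Wing: black bar 66 mm long, 16 mm thick, 28 mm high along the axis (14 mm to each side of here), its underside 17 mm off the sloped face.
- knob_c (a joint): Angle of stand_c's wing knob (rad), grows clockwise seen from above (tightening). At 0 the wing lies front to back. Starts within 0.15 of 0, firm or loose. The loose rest's knob turns easily (0.15 N m) back to a stop at -0.6, forward until the clamp grips fully at about 0.75 (hard stop 0.8), which uprights the rest and ends its play. Firm rests' knobs are tight (0.8 N m).
- tin: Bystander: flat round polish tin, 71 mm across, 16 mm high, to the left of the rests, near the bench's front. Origin: centre of its underside.
- jar: Bystander: glass cream jar with dark lid, 62 mm across, 50 mm high, to the right of the rests. Origin: centre of its underside.
- ink: Bystander: small bottle with dark cap, 44 mm across, 118 mm high, behind the rests, on the front of the thin work mat (3 mm). Origin: centre of its underside.

How it is judged:
On the way, in this order (a step that is already met when the one before it is completed fails the run):
1. the loose rest has been rocked to its left, close to the end of its play (value of joint rest_b above 0.08 rad), for 0.05 s.
2. then to its right, close to the end of its play (value of joint rest_b below -0.08 rad), for 0.05 s.
3. its knob has been turned back to (within 0.15 rad of) its back stop (value of joint knob_b below -0.45 rad), for 0.1 s.
At the end, for the whole second after the job is handed in: The loose rest's knob is turned clockwise beyond 0.65 rad (tight) and its plate is upright within 0.03 rad; the knobs of the two firm rests are within 0.35 rad of zero (not turned); tin, jar and bottle stand upright within 30 mm of where they were (value of joint knob_b above 0.65 rad and value of joint rest_b between -0.03 and 0.03 rad and value of joint knob_a between -0.35 and 0.35 rad and value of joint knob_c between -0.35 and 0.35 rad and distance of each of tin, jar, ink from where it was at the start of the episode below 0.03 m and angle between each of tin, jar, ink's own z axis and vertical below 0.2 rad); the robot touches nothing.
It fails at once if the knob of a firm rest is turned (beyond 0.35 rad either way) (value of joint any of knob_a, knob_c above 0.35 rad or value of joint any of knob_a, knob_c below -0.35 rad).
It fails at once if the tin, jar or bottle is pushed more than 30 mm away or knocked over (distance of any of tin, jar, ink from where it was at the start of the episode above 0.03 m or angle between any of tin, jar, ink's own z axis and vertical above 0.3 rad).
It also fails if it takes over 67 s, if anything falls off the work surface, if the arm or the gripper's body presses on something with over 40 N, if the wrist force passes 120 N, or if a joint passes its speed limit or range.

### The arm

A 7-joint arm with a two-finger parallel gripper is mounted at the origin on a cart in front of the work surface, level with it; the furniture and walls round the work are solid. World frame = base frame: x ahead of the robot, y to its left, z up, the work surface at z = 0. Lengths are in m, angles in rad, forces in N, time in s.
With the tool pointing down it reaches from about 0.35 to 0.9 m from the base axis. Payload 7.2 kg.
Tool frame: the origin (TCP) lies on the centre line of the jaws, within the pads' length; the fingertips stand 11 mm ahead of it and the grasp point (between the pads) lies 8 mm behind it; z points along the fingers, y is the line along which they close (so a half turn about z gives the same grasp; the last joint's range is limited). The gripper opens to 88 mm and grips with 3 to 60 N. Pads are 20 mm wide; open, the fingers measure 115 mm over their backs; the gripper's body (75 mm by 178 mm) begins 61 mm behind the grasp point.
Start: joints at [-1.249, 0.411, -0.013, 1.596, 0.006, 1.134, -0.082], TCP at [0.238, 0.578, 0.202] pointing down, gripper open.
Joint ranges: [-2.95, 2.95], [-0.29, 1.99], [-1.47, 1.44], [0.14, 2.54], [-1.03, 4.17], [0.13, 1.85], [-2.86, 2.86]. Speed limits (rad/s): [2.39, 2.39, 3.01, 3.01, 3.14, 3.14, 3.14].

### API

Orientations are given as a unit quaternion [x, y, z, w].
In Python, from station import robot gives the robot as it stands. The module is installed in compiled form; this text tells all that it offers. Calls block until the motion is done:
- robot.reach(position, orientation): joint-space move of the TCP to a pose.
- robot.move_straight(position, rot=None, speed=0.15, contact_N=None): straight line of the TCP; rot=None keeps the orientation; speed is the mean speed in m/s. With contact_N (N) it stops when the force on the tool has changed by that much, and returns True; else False.
- robot.set_joints(angles): joint-space move.
- robot.ungrasp() and robot.grab(): open the fingers fully, or close them until they stop; the grip force is fixed at half the most.
- robot.wait(seconds).
- robot.ik(position, orientation): joint angles nearest the present ones, or None.
- robot.get_obs(): the state.
- robot.grab_frame(name): name is "side" or "top" or "wrist"; returns (picture, depth): 384x512x3 uint8, red, green, blue; 384x512 float32, m along the optical axis (not along the pixel's ray), 0 where there is no reading.
- robot.camera_params(name): a dict with "K" (3x3 intrinsics, pixels), "origin" and "attitude" of the camera in the world. Camera axes: x right, y up, looking along -z (the intrinsics and any distortion apply to the point x, -y, -z); pixel columns grow to the right and rows downward; lengths in m; the calibration is good to about 2 mm. A picture is of the moment at which its call begins: read the wrist's pose just before it. camera_params takes no time and is no camera call; for the wrist camera it gives the pose at the moment of the call.
A pose or a line that the arm cannot do raises robot.Unreachable and nothing moves.
- robot.close_job(): hands the job in; it is judged then, once.
Trained networks look in the newest picture that a camera, given by its name, has taken for a name from the list of things; names that differ only in an ending like _2 or _b are one class to them, and where a whole thing is asked for, a point or a joint stands for the part that bears it (a point fixed in the world has none). Each returns a list of dicts, best first, with "conf" (0 to 1); they miss things now and then, are a little off and sometimes report something else, mostly with a low value. They report only what shows in the picture. A call takes as long as a camera call.
- robot.outline_of(target, camera): "mask" (384x512 bool, what is visible of it) and "point" ([column, row] in pixels, amid what is visible of it).
The state is a dict: "time_s": time; "qpos": joint angles; "qvel": joint speeds; "joint_efforts": joint torques, N m; "tcp_pos": TCP position; "orientation": TCP orientation; "ft_force": force on the tool from outside, world axes, zero at the start; "torque": the same for the moment, N m; "width": finger opening in m; "finger_force": force on a finger pad.
Only numpy, scipy, OpenCV 4.12 (cv2) and the standard library are available. Lean on these libraries where they do the work, as an engineer would, in place of code of your own. Each camera call takes 0.05 s, during which the arm holds its last target. There are 200 camera calls.

## Working session

There is one attempt and no reset: what is moved stays moved. The work goes in short steps, each a Python script; the robot and the scene stay as the last script left them, time stands still between calls to the robot, and variables do not carry over. Pictures are saved under pics/ and viewed, at most 10 in all, crops included, and the job is handed in when it is done.

```bash
mkdir -p pics; cat > h.py <<'E'
import numpy as np, cv2
from station import robot
from scipy.spatial.transform import Rotation as R
def cloud(name, d, p):
    K=np.array(p["K"]); v,u=np.mgrid[0:384,0:512]
    x=(u-K[0,2])/K[0,0]*d; y=(v-K[1,2])/K[1,1]*d
    c=np.stack([x,-y,-d],-1)
    a=np.array(p["attitude"]); M=R.from_quat(a).as_matrix() if a.size==4 else a.reshape(3,3)
    return c@M.T+np.array(p["origin"])
def shot(name,save=None):
    p=robot.camera_params(name); im,d=robot.grab_frame(name)
    if save: cv2.imwrite(f"pics/{save}.png",im[:,:,::-1])
    return im,d,cloud(name,d,p)
E
python3 - <<'E'
from h import *
ims=[]
for n in ["top","side"]:
    p=robot.camera_params(n); print(n,p)
    im,d,c=shot(n); ims.append(im)
    np.savez(f"{n}.npz",im=im,d=d,c=c)
    for t in ["stand_a","plate_a","grip_a","tin","jar","ink"]:
        for r in robot.outline_of(t,n):
            m=r["mask"]&(d>0); q=c[m]
            print(t,round(r["conf"],2),r["point"],m.sum(),np.median(q,0).round(3) if len(q) else None, q.min(0).round(3) if len(q) else None,q.max(0).round(3) if len(q) else None)
cv2.imwrite("pics/a.png",cv2.resize(np.vstack(ims),(768,1152))[:, :,::-1][:576]);cv2.imwrite("pics/b.png",cv2.resize(ims[1],(768,576))[:,:,::-1])
print(robot.get_obs())
E
```

```text
top {'K': array([[442.21616205,   0.        , 255.15196879],
       [  0.        , 442.21616205, 187.84243265],
       [  0.        ,   0.        ,   1.        ]]), 'origin': array([ 0.39999677, -0.09886403,  1.26734971]), 'attitude': array([-0.04002216,  0.05548396,  0.71458986, -0.69619041])}
stand_a 0.88 [253.7, 185.6] 2249 [ 0.565 -0.117  0.087] [ 0.456 -0.18  -0.004] [ 0.675 -0.072  0.196]
stand_a 0.82 [310.5, 177.7] 2354 [ 0.583 -0.272  0.087] [ 0.473 -0.338 -0.002] [ 0.742 -0.237  0.196]
stand_a 0.59 [195.6, 189.4] 2308 [0.568 0.039 0.087] [ 0.457 -0.013 -0.007] [0.677 0.094 0.197]
plate_a 0.92 [184.3, 159.6] 840 [0.62  0.053 0.168] [ 0.56   0.025 -0.003] [0.726 0.11  0.197]
plate_a 0.77 [317.2, 154.5] 820 [ 0.634 -0.281  0.168] [ 0.575 -0.338 -0.001] [ 0.689 -0.259  0.196]
plate_a 0.75 [369.4, 195.2] 427 [ 0.541 -0.444  0.047] [ 0.514 -0.477 -0.002] [ 0.572 -0.419  0.054]
plate_a 0.67 [245.7, 163.4] 825 [ 0.619 -0.11   0.168] [ 0.559 -0.141 -0.004] [ 0.677 -0.082  0.196]
grip_a 0.67 [255.4, 211.7] 210 [ 0.497 -0.134  0.124] [ 0.464 -0.152  0.01 ] [ 0.529 -0.119  0.141]
grip_a
[... 2202 characters left out ...]
 0.7, 'qpos': array([-1.24919359,  0.411037  , -0.01270431,  1.59618422,  0.00560314,
        1.13432337, -0.08220263]), 'qvel': array([-0.00232795,  0.00075587, -0.00021215, -0.00168886, -0.00058057,
        0.00055511, -0.00011183]), 'joint_efforts': array([-4.36156711e-06, -5.87563276e+01,  6.40885010e-01, -2.91342705e+01,
       -5.36994659e-02,  1.01619968e-02, -1.95537496e-05]), 'tcp_pos': array([0.23751576, 0.57811988, 0.20179922]), 'orientation': array([1.93663932e-01, 9.81067928e-01, 4.14393446e-05, 5.70169687e-06]), 'ft_force': array([-0.2073028 , -0.21265256,  0.94656486]), 'torque': array([-0.01900389,  0.04393697, -0.00931722]), 'finger_force': 0.0, 'width': 0.08757021475503879}
```

View pics/a.png

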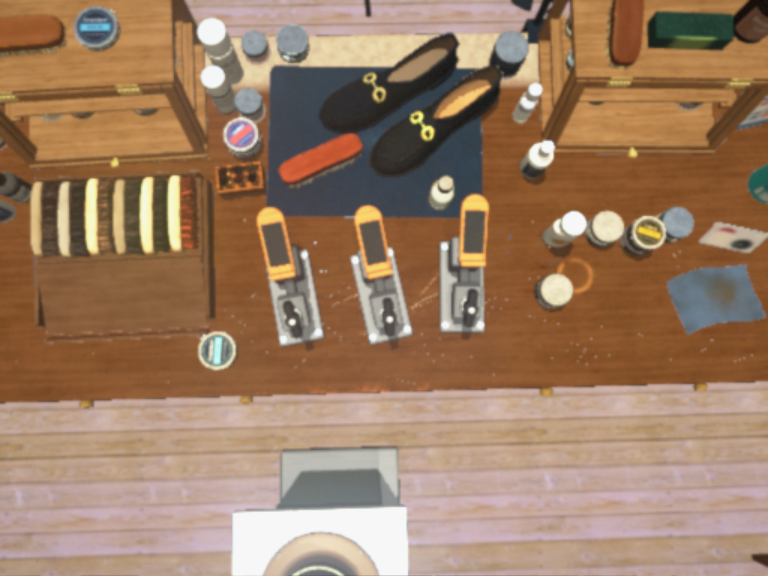

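View pics/b.png

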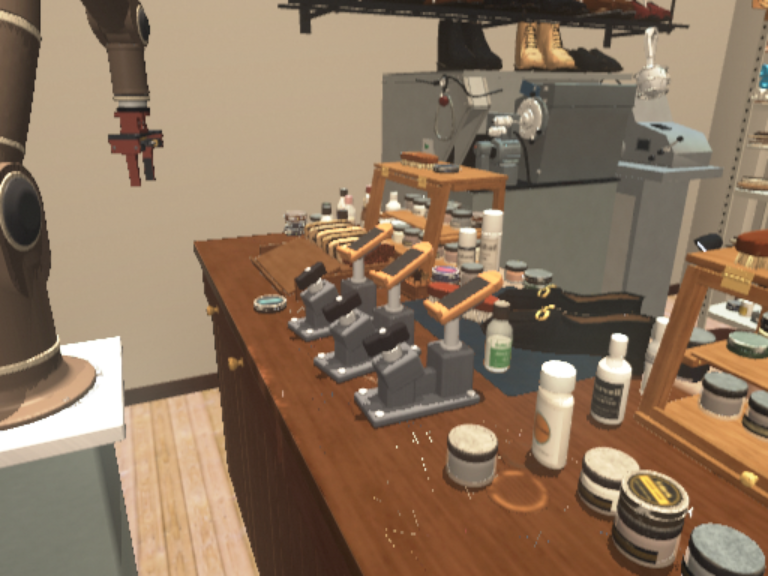

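```bash
python3 - <<'E'
from h import *
P={'L':(.62,.053,.497,.031),'M':(.619,-.11,.497,-.134),'R':(.634,-.281,.509,-.276)}
cs=[np.load(n+".npz")["c"].reshape(-1,3) for n in("top","side")]
c=np.vstack(cs)
for k,(px,py,gx,gy) in P.items():
    m=(abs(c[:,0]-.55)<.13)&(abs(c[:,1]-(py+gy)/2)<.065)
    q=c[m]; b=q[(q[:,2]>.009)&(q[:,2]<.019)][:,:2]
    r=cv2.minAreaRect((b*1000).astype(np.float32)); print(k,len(b),r)
    # plate face lateral: points high
    ct=cs[0]; 
    yaw=np.arctan2(py-gy,px-gx)
    # socket/knob block: points 0.02..0.09 (fixed body) axis
    f=q[(q[:,2]>.03)&(q[:,2]<.085)][:,:2]; print('  block',cv2.minAreaRect((f*1000).astype(np.float32)))
    pl=q[(q[:,2]>.14)&(q[:,0]>.55)]; r2=cv2.minAreaRect((pl[:,:2]*1000).astype(np.float32)); print('  plate',r2,'pca yaw',yaw)
    s=pl-pl.mean(0); A=np.c_[pl[:,:2],np.ones(len(pl))]; print('  normal',np.linalg.lstsq(A,pl[:,2],rcond=None)[0])
E
```

```text
L 941 ((545.1732788085938, 39.884422302246094), (177.50070190429688, 84.85419464111328), 9.685785293579102)
  block ((554.0162353515625, 41.98204040527344), (150.02223205566406, 56.80974578857422), 8.584952354431152)
  plate ((619.1409301757812, 52.75856399536133), (119.43244171142578, 48.320865631103516), 10.459538459777832) pca yaw 0.17699022916334267
  normal [ 0.37787323  0.14530981 -0.07332526]
M 1143 ((545.6068115234375, -125.53903198242188), (178.326904296875, 84.47058868408203), 11.414252281188965)
  block ((552.7998657226562, -124.01998901367188), (150.7851104736328, 55.93523025512695), 11.826396942138672)
  plate ((618.273193359375, -110.34748840332031), (120.23094177246094, 45.941280364990234), 10.832466125488281) pca yaw 0.194240996181404
  normal [ 0.37284001  0.15625667 -0.04474266]
R 1555 ((557.5003662109375, -279.5128173828125), (85.84966278076172, 175.79429626464844), 88.15170288085938)
  block ((567.1656494140625, -280.00115966796875), (57.22957229614258, 153.39547729492188), 87.9977035522461)
  plate ((625.8314208984375, -281.8074035644531), (48.61064529418945, 108.47286987304688), 89.71971130371094) pca yaw -0.03997868712329008
  normal [ 0.3939571   0.0679019  -0.06171444]
```

```bash
cat >> h.py <<'E'
S={'L':(.5698,.0441,9.7),'M':(.5701,-.1206,11.4),'R':(.5825,-.2803,-1.85)}
def W(s,p):  # stand frame point -> world
    x,y,a=S[s]; return R.from_euler('z',a,degrees=True).apply(p)+[x,y,0]
def Q(s,tilt=0,k=0,flip=0):  # tool pointing down along the axis leaning tilt deg to the robot, turned clockwise by k
    t=np.radians(tilt); ax=np.array([-np.sin(t),0,np.cos(t)])
    M=np.c_[np.cross([0,1,0],-ax),[0,1,0],-ax]
    r=R.from_euler('z',S[s][2],degrees=True)*R.from_rotvec(-(k+flip*np.pi)*ax)*R.from_matrix(M)
    return r.as_quat()
def rock(s):
    robot.reach(W(s,[.04,0,.25]),Q(s)); robot.move_straight(W(s,[.04,0,.168]),speed=.12)
    out=[]
    for d in(1,-1):
        robot.move_straight(W(s,[.04,d*.013,.168]),speed=.15)
        hit=robot.move_straight(W(s,[.04,d*.042,.168]),speed=.04,contact_N=8)
        o=robot.get_obs(); v=o["tcp_pos"]-W(s,[.04,0,.168]); r=R.from_euler('z',-S[s][2],degrees=True)
        out.append((hit,r.apply(v).round(4),r.apply(o["ft_force"]).round(1)))
    robot.move_straight(W(s,[.04,0,.168]),speed=.12); robot.move_straight(W(s,[.04,0,.25]),speed=.2)
    print(s,out,robot.get_obs()["time_s"])
E
python3 - <<'E'
from h import *
A=np.array([-.375,0,.927])
for s in S:
    print(s,robot.ik(W(s,[.04,0,.168]),Q(s)))
    for k in(-.65,0,.8):
        for f in(0,1): print(k,f,robot.ik(W(s,np.array([-.077,0,.114])-.003*A),Q(s,22,k,f)))
rock('L')
E
```

```text
L [-0.34748325  0.4210544   0.25157559  1.68470166 -0.11752191  1.05063084
  1.68163101]
-0.65 0 [-0.36121081  0.11595449  0.2201312   2.34554325 -0.11321347  0.30062691
  2.3443429 ]
-0.65 1 [-0.74045389  0.12216091  0.63993081  2.36510997 -0.30851501  0.30716031
 -0.59274794]
0 0 [-0.55003594  0.11574936  0.42691168  2.3557896  -0.20539925  0.30200965
  1.78968177]
0 1 [-0.75987031  0.12333004  0.66200868  2.36598793 -0.32013162  0.3079925
 -1.23036749]
0.8 0 [-0.63148845  0.11750511  0.51734673  2.35992373 -0.24756581  0.30363887
  1.03410198]
0.8 1 [-1.25981637  0.29141902  1.3193136   2.38241306 -0.90167781  0.44255463
 -1.42475059]
M [-0.29095582  0.46971896  0.55556625  1.67827381 -0.27525355  1.07242686
  2.11856209]
-0.65 0 [ 1.18112722  0.33665922 -1.00406035  2.20874824  0.29980063  0.40905701
  2.41835746]
-0.65 1 [-0.41659588  0.22777259  0.83883296  2.29531455 -0.84709814  0.51140318
  0.37437116]
0 0 [ 0.8598813   0.23787537 -0.61695525  2.22422177 -0.09923435  0.38044169
  2.1356749 ]
0 1 [-0.38433612  0.22037433  0.79828134  2.29394947 -0.82737039  0.5020668
 -0.2962
[... 292 characters left out ...]
.21782685  0.39724126 -0.82220729  2.07901113  0.28591903  0.44592944
  2.43838431]
-0.65 1 [-0.13404641  0.36039641  0.82868416  2.15850365 -0.93323006  0.60022831
  0.42145044]
0 0 [ 0.89453296  0.31156975 -0.42089067  2.09738489 -0.12017892  0.41815556
  2.15351498]
0 1 [-0.13404641  0.36039641  0.82868416  2.15850365 -0.93323006  0.60022831
 -0.22854956]
0.8 0 [ 0.54826066  0.27931041 -0.01301773  2.11917743 -0.43066129  0.43890316
  1.63829767]
0.8 1 [-0.13404641  0.36039641  0.82868416  2.15850365 -0.93323006  0.60022831
 -1.02854956]
L [(False, array([-0.    ,  0.0417, -0.    ]), array([-0.3, -0.3,  0.4])), (False, array([ 0.    , -0.0418, -0.    ]), array([-0.6,  0.1,  1.2]))] 7.4167
```

```bash
python3 - <<'E'
from h import *
im,d,c=shot("side"); im2,_,_=shot("wrist")
cv2.imwrite("pics/c.png",np.hstack([cv2.resize(im[60:300,130:400],(405,360)),cv2.resize(im2,(395,360))])[:,:,::-1])
o=robot.get_obs();print(o["tcp_pos"],R.from_quat(o["orientation"]).as_matrix().round(2),o["width"])
E
```

```text
[0.60830598 0.05048941 0.24817857] [[-0.99 -0.17 -0.  ]
 [-0.17  0.99 -0.  ]
 [ 0.   -0.   -1.  ]] 0.08765145189975362
```

View pics/c.png

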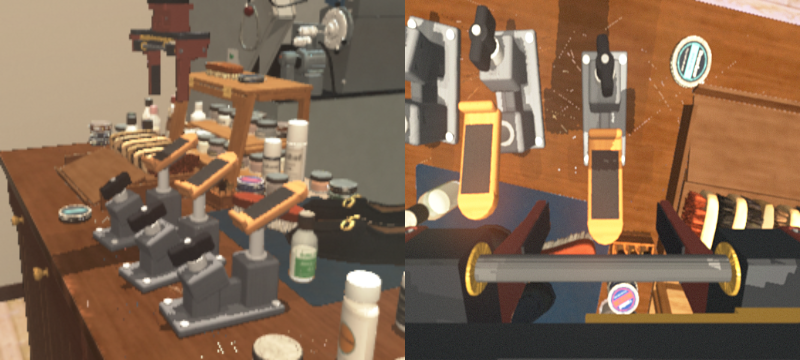

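```bash
python3 - <<'E'
from h import *
im,d,c=shot("side"); z=np.load("side.npz")
df=cv2.absdiff(im,z["im"]).max(2); df2=df[130:215,200:300]; print((df2>30).sum())
for C,D in((z["c"],z["d"]),(c,d)):
    for k,(px,py) in {'L':(.61,.051),'M':(.61,-.113),'R':(.622,-.2816)}.items():
        m=(abs(C[...,0]-px)<.045)&(abs(C[...,1]-py)<.05)&(C[...,2]>.12)&(C[...,2]<.2)
        q=C[m]; print(k,m.sum(),q.mean(0).round(4),q.min(0).round(3),q.max(0).round(3))
cw,dw,C=shot("wrist")
m=(abs(C[...,0]-.59)<.12)&(abs(C[...,1]-.05)<.05)
for lo,hi in((.003,.02),(.03,.085),(.135,.2)):
    q=C[m&(C[...,2]>lo)&(C[...,2]<hi)]; q=q[q[:,0]>.56] if lo>.1 else q
    print(lo,len(q),q.mean(0),cv2.minAreaRect((q[:,:2]*1000).astype(np.float32)))
def sl(h): 
    q=C[m&(abs(C[...,0]-.609)<.006)&(C[...,2]>.12)&(C[...,2]<.2)]; print(len(q),q.min(0),q.max(0))
sl(0)
E
```

```text
168
L 388 [0.6096 0.0436 0.1597] [0.565 0.022 0.12 ] [0.655 0.082 0.189]
M 516 [ 0.6091 -0.1198  0.1611] [ 0.565 -0.143  0.12 ] [ 0.655 -0.081  0.188]
R 728 [ 0.6219 -0.2901  0.1609] [ 0.577 -0.306  0.12 ] [ 0.667 -0.257  0.187]
L 394 [0.609  0.0435 0.1594] [0.565 0.023 0.12 ] [0.655 0.082 0.188]
M 520 [ 0.6093 -0.1198  0.161 ] [ 0.565 -0.142  0.12 ] [ 0.655 -0.082  0.188]
R 734 [ 0.6221 -0.2901  0.1609] [ 0.577 -0.306  0.12 ] [ 0.667 -0.259  0.187]
0.003 1865 [0.54951676 0.04457984 0.0133777 ] ((589.8893432617188, 48.24091720581055), (239.92984008789062, 96.13420867919922), 0.19298569858074188)
0.03 900 [0.52307452 0.03799859 0.07094178] ((527.4893798828125, 38.461952209472656), (98.38211059570312, 54.81977844238281), 10.657304763793945)
0.135 5231 [0.61597386 0.05392228 0.16871261] ((615.8903198242188, 54.147972106933594), (115.28852844238281, 46.04671859741211), 9.702230453491211)
593 [0.60302486 0.02926273 0.15450293] [0.61499212 0.07649579 0.17055929]
```

```bash
cat >> h.py <<'E'
def rock(s,pic=None,dep=.014,up=.09):
    t=np.radians(25); n=np.array([-np.sin(t),0,np.cos(t)]); P=np.array([.04,0,.165])
    p=lambda h,y=0: W(s,P+n*h+[0,y,0])
    robot.reach(p(up),Q(s,25)); robot.move_straight(p(-dep),speed=.12)
    if pic: shot("side",pic)
    out=[]
    for d in(1,-1):
        robot.move_straight(p(-dep,d*.013),speed=.15)
        hit=robot.move_straight(p(-dep,d*.042),speed=.04,contact_N=8)
        o=robot.get_obs(); v=o["tcp_pos"]-p(-dep); r=R.from_euler('z',-S[s][2],degrees=True)
        out.append((hit,r.apply(v).round(4),r.apply(o["ft_force"]).round(1)))
    robot.move_straight(p(-dep),speed=.12); robot.move_straight(p(up),speed=.2)
    print(s,out,robot.get_obs()["time_s"])
E
python3 - <<'E'
from h import *
rock('L','d')
im=cv2.imread("pics/d.png"); cv2.imwrite("pics/d2.png",cv2.resize(im[60:260,150:350],(600,600)))
E
```

```text
L [(False, array([ 0.    ,  0.0419, -0.    ]), array([-0.3, -1.1,  0.1])), (False, array([-0.    , -0.0419, -0.    ]), array([-0.1,  0.4,  0.3]))] 13.0
```

View pics/d2.png

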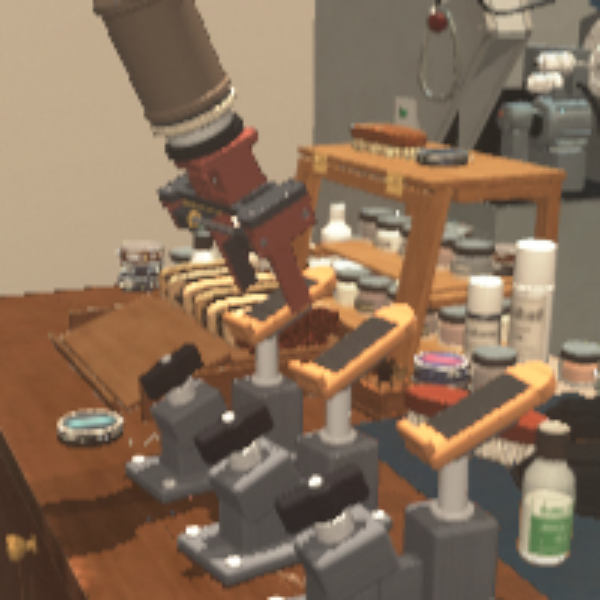

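```bash
python3 - <<'E'
from h import *
s='L';t=np.radians(25); n=np.array([-np.sin(t),0,np.cos(t)]); P=np.array([.04,0,.165])
p=lambda h,y=0: W(s,P+n*h+[0,y,0])
robot.move_straight(p(-.014),speed=.15)
for y in(.018,.026,.034):
    robot.move_straight(p(-.014,y),speed=.08); o=robot.get_obs(); print(y,o["ft_force"].round(2),o["torque"].round(2),o["width"],o["finger_force"],(o["tcp_pos"]-p(-.014)).round(4))
a,_,_=shot("side"); b,_,_=shot("wrist"); print(robot.get_obs()["time_s"])
cv2.imwrite("pics/e.png",np.hstack([cv2.resize(a[60:260,150:350],(400,400)),cv2.resize(b,(400,400))])[:,:,::-1])
E
```

```text
0.018 [ 0.67 -0.03 -0.22] [-0.05  0.36  0.02] 0.08734812099306216 0.0 [-0.0029  0.0182  0.0009]
0.026 [-0.47 -0.57 -0.18] [ 0.02  0.35 -0.05] 0.0877153541428197 0.0 [-0.0043  0.0257  0.0003]
0.034 [ 0.3  -0.1  -0.01] [-0.02  0.38 -0.03] 0.08784038851055684 0.0 [-0.0057  0.0336  0.    ]
14.8167
```

View pics/e.png

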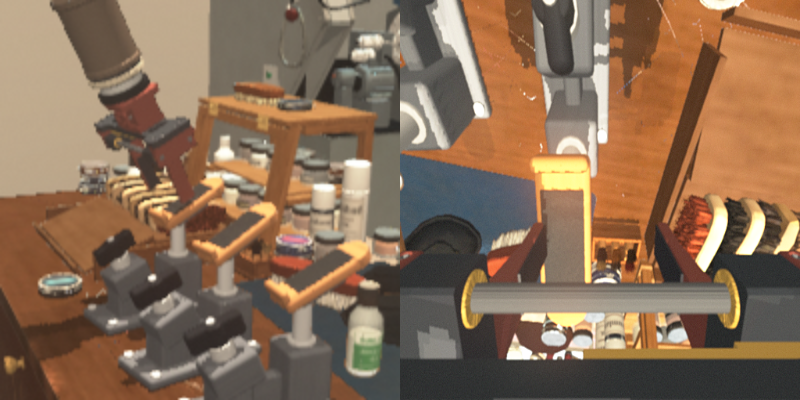

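```bash
python3 - <<'E'
from h import *
a,d,C=shot("wrist"); a2,d2,C2=shot("side"); z=np.load("side.npz")
def st(C,s): x,y,k=S[s]; return R.from_euler('z',-k,degrees=True).apply(C.reshape(-1,3)-[x,y,0])
for nm,c in(("wrist",C),("side",C2),("side0",z["c"])):
  q=st(c,'L')
  for x in(0,.015,.03,.06,.075):
    m=(abs(q[:,0]-x)<.005)&(abs(q[:,1])<.05)&(abs(q[:,2]-.165-(x-.04)*.466)<.012)
    r=q[m]
    if len(r): print(nm,x,len(r),r[:,1].min().round(4),r[:,1].max().round(4),np.polyfit(r[:,1],r[:,2],1).round(3))
# finger points
q=st(C,'L'); m=(q[:,2]>.13)&(q[:,2]<.2)&(q[:,0]>.0)&(abs(q[:,1])<.12)
r=q[m]; h=np.histogram(r[:,1],bins=np.arange(-.06,.121,.01)); print(h[0])
o=robot.get_obs();print(st(o["tcp_pos"],'L'))
E
```

```text
wrist 0 451 -0.0187 0.0248 [-0.089  0.148]
wrist 0.015 1276 -0.021 0.0251 [-0.026  0.153]
wrist 0.03 1082 -0.021 0.025 [-0.049  0.161]
wrist 0.06 912 -0.0192 0.0251 [-0.054  0.175]
wrist 0.075 43 -0.0206 0.0251 [-0.036  0.176]
side 0 31 -0.0206 0.0193 [-0.125  0.142]
side 0.015 41 -0.022 0.0207 [0.17  0.154]
side 0.03 42 -0.0203 0.0205 [0.186 0.161]
side 0.06 26 -0.0225 0.0049 [0.373 0.178]
side 0.075 36 -0.0224 0.0208 [0.21  0.182]
side0 0 36 -0.021 0.0228 [-0.123  0.143]
side0 0.015 40 -0.0215 0.0182 [0.214 0.153]
side0 0.03 34 -0.0201 0.0196 [0.209 0.161]
side0 0.06 36 -0.0208 0.0227 [0.196 0.175]
side0 0.075 33 -0.0205 0.0224 [0.17  0.182]
[   0    0    0   30 2078 1743 1768 1705  941    0    0    0    0  708
  295    0    0    0]
[[0.04590085 0.03351136 0.15232436]]
```

```bash
python3 - <<'E'
from h import *
a,d,C=shot("wrist"); b,_,_=shot("side")
cv2.imwrite("pics/f.png",np.hstack([cv2.resize(b[120:200,205:265],(375,500),interpolation=0),cv2.resize(a[190:384,100:265],(425,500))])[:,:,::-1])
E
```

```text
(no output)
```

View pics/f.png

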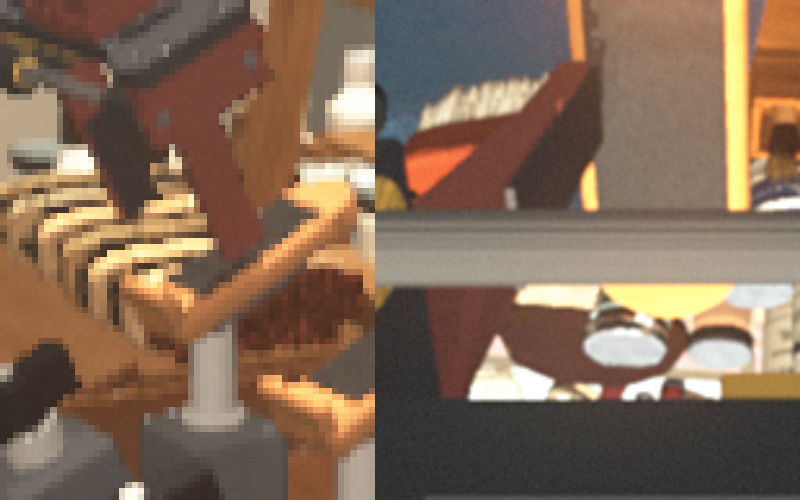

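```bash
python3 - <<'E'
from h import *
o=robot.get_obs(); T=R.from_quat(o["orientation"])
for n in("wrist","side"):
    a,d,C=shot(n); q=T.inv().apply(C.reshape(-1,3)-o["tcp_pos"]); q=q[d.reshape(-1)>.0]
    # finger points: |x|<.012
    for sgn in(1,-1):
        m=(abs(q[:,0])<.015)&(q[:,1]*sgn>.035)&(q[:,1]*sgn<.062)&(q[:,2]>-.09)&(q[:,2]<.06)
        r=q[m]; print(n,sgn,len(r),np.histogram(r[:,2],bins=np.arange(-.09,.061,.01))[0], r[r[:,2]<.02].max(0).round(3) if len(r) else '')
print(robot.camera_params("wrist")["origin"],o["tcp_pos"], T.inv().apply(robot.camera_params("wrist")["origin"]-o["tcp_pos"]),o["time_s"])
E
```

```text
wrist 1 2570 [466 500 429 386 325 265 199   0   0   0   0   0   0   0   0] [ 0.014  0.057 -0.02 ]
wrist -1 3345 [462 501 425 388 321 269 199 775   5   0   0   0   0   0   0] [ 0.015 -0.035 -0.009]
side 1 138 [19 17 15 23 24 22 18  0  0  0  0  0  0  0  0] [ 0.011  0.058 -0.022]
side -1 248 [26 28 24 22 26 26 17 41 26 11  1  0  0  0  0] [ 0.015 -0.037  0.013]
[0.46790404 0.06062029 0.28727643] [0.60938012 0.08496678 0.15228997] [ 0.0730635  -0.00023249 -0.18300614] 15.0167
```

```bash
python3 - <<'E'
from h import *
o=robot.get_obs(); robot.move_straight(o["tcp_pos"]+[0,0,.04],speed=.2)
rock('L',dep=.036,up=.03)
E
```

```text
L [(True, array([ 0.0001,  0.0321, -0.0001]), array([ 0.3, -2.3,  1.5])), (True, array([ 0.    , -0.0276, -0.0002]), array([0.2, 3.5, 2.2]))] 19.0417
```

```bash
python3 - <<'E'
from h import *
def st(C,s): x,y,k=S[s]; return R.from_euler('z',-k,degrees=True).apply(C.reshape(-1,3)-[x,y,0])
a,d,C=shot("wrist"); q=st(C,'L')
for x in(0,.015,.03,.06):
    m=(abs(q[:,0]-x)<.005)&(abs(q[:,1])<.04)&(abs(q[:,2]-.165-(x-.04)*.466)<.012); r=q[m]
    if len(r): print(x,len(r),r[:,1].min().round(4),r[:,1].max().round(4),np.polyfit(r[:,1],r[:,2],1).round(3))
print(robot.get_obs()["time_s"])
E
```

```text
0 285 -0.028 0.0176 [-0.001  0.15 ]
0.015 821 -0.0297 0.0171 [0.093 0.153]
0.03 725 -0.0301 0.0157 [0.102 0.161]
0.06 633 -0.0309 0.0146 [0.091 0.175]
19.0917
```

```bash
python3 - <<'E'
from h import *
def st(C,s): x,y,k=S[s]; return R.from_euler('z',-k,degrees=True).apply(C.reshape(-1,3)-[x,y,0])
t=np.radians(22); ax=np.array([-np.sin(t),0,np.cos(t)]); ex=np.array([np.cos(t),0,np.sin(t)])
G=np.array([-.077,0,.114])
def wing():
    a,d,C=shot("wrist"); q=(st(C,'L')-G)[d.reshape(-1)>0]; h=q@ax; u=np.c_[q@ex,q[:,1]]
    m=(h>.006)&(h<.022)&(np.hypot(*u.T)<.045); return u[m],h[m]
robot.reach(W('L',G+.07*ax),Q('L',22,0))
u,h=wing(); print(len(u),cv2.minAreaRect((u*1000).astype(np.float32)),np.percentile(h,[5,50,95]))
robot.grab(); o=robot.get_obs(); T=R.from_quat(o["orientation"])
for n in("wrist","side"):
    a,d,C=shot(n); q=T.inv().apply(C.reshape(-1,3)-o["tcp_pos"])[d.reshape(-1)>0]
    m=(abs(q[:,0])<.015)&(abs(q[:,1])<.03)&(q[:,2]>-.09)&(q[:,2]<.03); print(n,m.sum(),np.histogram(q[m][:,2],bins=np.arange(-.09,.031,.01))[0],q[m].max(0))
print(o["width"],o["time_s"])
robot.ungrasp(); print(robot.get_obs()["time_s"])
E
```

```text
1320 ((-2.00921630859375, 1.9542560577392578), (64.51652526855469, 24.798274993896484), 10.818204879760742) [0.00990512 0.01315343 0.01585757]
wrist 1302 [  0 132 196 349 261 211 153   0   0   0   0   0] [ 0.01345834  0.01067144 -0.0207972 ]
side 204 [ 9 31 35 34 34 39 22  0  0  0  0  0] [ 0.01050591  0.01401831 -0.02276648]
-8.445042093694678e-07 21.0667
22.5417
```

```bash
cat >> h.py <<'E'
t=np.radians(22); ax=np.array([-np.sin(t),0,np.cos(t)]); ex=np.array([np.cos(t),0,np.sin(t)])
G=np.array([-.078,.001,.114])
def turn(a,b,n=.22,h=-.037):
    for k in np.linspace(a,b,int(np.ceil(abs(b-a)/n))+1)[1:]: robot.reach(W('L',G+h*ax),Q('L',22,k))
    robot.wait(.2); o=robot.get_obs(); print(b,o["time_s"],o["width"].__round__(4),o["ft_force"].round(1),o["torque"].round(2),(o["tcp_pos"]-W('L',G+h*ax)).round(4))
def wing(k0=0):
    a,d,C=shot("wrist"); x,y,k=S['L']; q=R.from_euler('z',-k,degrees=True).apply(C.reshape(-1,3)-[x,y,0])
    p=(q-[.04,0,0])[d.reshape(-1)>0]; q=(q-G)[d.reshape(-1)>0]; h=q@ax; u=np.c_[q@ex,q[:,1]]
    m=(h>.0)&(h<.019)&(np.hypot(*u.T)<.045); print(m.sum(),cv2.minAreaRect((u[m]*1000).astype(np.float32)))
    for X in(0,.02,.04):
        r=p[(abs(p[:,0]-X+.04)<.005)&(abs(p[:,1])<.04)&(abs(p[:,2]-.165-(X-.04)*.466)<.012)]
        if len(r): print('plate',X,r[:,1].min().round(4),r[:,1].max().round(4),np.polyfit(r[:,1],r[:,2],1).round(3))
    return a
E
python3 - <<'E'
from h import *
robot.reach(W('L',G+.04*ax),Q('L',22,-.13))
print(robot.move_straight(W('L',G-.037*ax),speed=.1,contact_N=15))
robot.grab(); o=robot.get_obs(); print(o["width"],o["finger_force"],o["ft_force"].round(1),o["time_s"])
if .012<o["width"]<.022:
    turn(-.13,-.58); turn(-.58,-.1)
E
```

```text
False
0.028547558659547296 30.000205636024475 [-2.3  5.1  1.1] 24.725
```

```bash
python3 - <<'E'
from h import *
a=wing(); b,_,_=shot("side")
cv2.imwrite("pics/g.png",np.hstack([cv2.resize(b[130:250,150:260],(370,404),interpolation=0),cv2.resize(a[130:384,120:390],(430,404))])[:,:,::-1])
E
```

```text
3680 ((-2.3378047943115234, -3.7732162475585938), (44.260379791259766, 62.49931335449219), 75.00858306884766)
```

View pics/g.png

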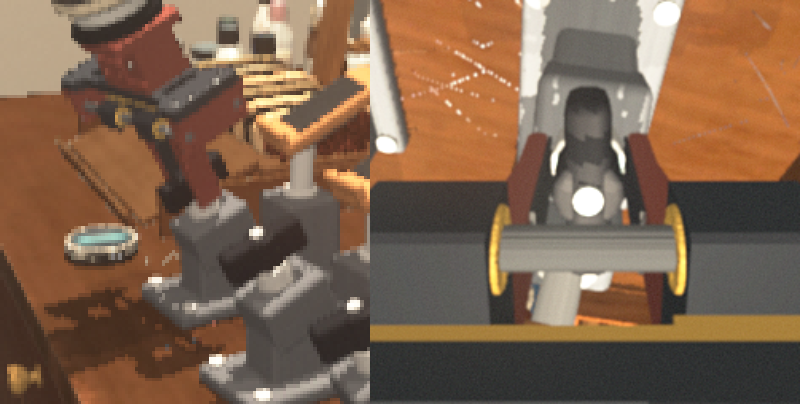

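```bash
python3 - <<'E'
from h import *
robot.ungrasp(); robot.move_straight(W('L',G-.025*ax),speed=.1)
robot.grab(); o=robot.get_obs(); print(o["width"],o["finger_force"],o["ft_force"].round(1),o["time_s"])
if .012<o["width"]<.0225:
    turn(-.13,-.58,h=-.025); turn(-.58,-.1,h=-.025)
E
```

```text
0.015814548400943793 29.993932843208313 [-2.   4.7  0.8] 27.2167
-0.58 28.1667 0.0158 [-1.3  6.   1.9] [1.1  0.63 0.59] [-0.0001  0.0005  0.    ]
-0.1 29.1167 0.0153 [-1.8  7.2  2. ] [1.49 0.7  0.46] [-0.0003  0.001  -0.0001]
```

Gripping the wing at 16 mm now. The knob should have gone back; I continue to the tight end.

```bash
python3 - <<'E'
from h import *
turn(-.1,.6,h=-.025); turn(.6,.77,n=.1,h=-.025)
robot.ungrasp(); robot.move_straight(W('L',G+.05*ax),speed=.15)
robot.reach(W('L',G+.06*ax),Q('L',22,0))
a=wing(); b,_,_=shot("side"); print(robot.get_obs()["time_s"])
cv2.imwrite("pics/i.png",np.hstack([cv2.resize(b[130:250,180:290],(370,404),interpolation=0),cv2.resize(a[100:350,120:390],(430,404))])[:,:,::-1])
E
```

```text
0.6 30.35 0.0157 [ 0.1 10.1  0.1] [1.87 0.57 0.64] [-0.0002  0.0017  0.0001]
0.77 31.05 0.0157 [-1.   9.2  1.3] [1.99 0.47 0.74] [-0.0001  0.0019  0.0001]
1528 ((-0.9318199157714844, 1.2354393005371094), (24.69802474975586, 64.78377532958984), 36.82804870605469)
plate 0 -0.0208 0.0245 [0.003 0.137]
plate 0.02 -0.0165 0.0201 [0.006 0.159]
plate 0.04 -0.0202 0.025 [-0.006  0.165]
33.7
```

View pics/i.png

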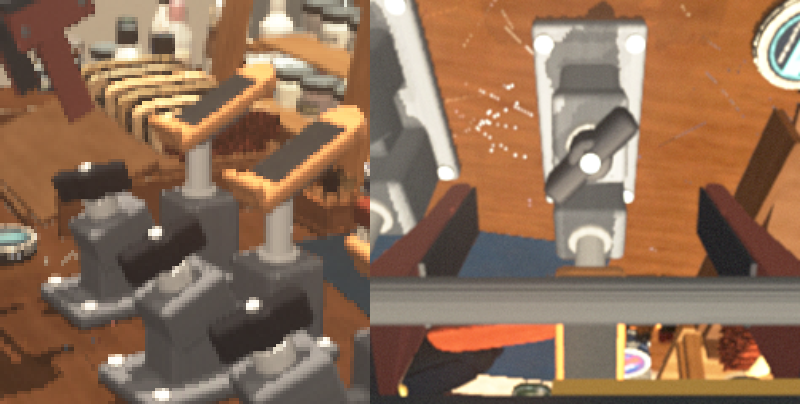

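```bash
python3 - <<'E'
from h import *
o=robot.get_obs(); robot.move_straight(o["tcp_pos"]+[-.02,0,.06],speed=.15)
print(robot.close_job())
E
```

```text
the job is handed in; nothing more can be done
None
```

The left-hand rest was the loose one: I rocked it left and right, turned its knob back to about -0.58 rad and tightened it to about 0.77 rad, and handed the job in without seeing a verdict. The plate measured upright afterwards; I stopped rocking once I had found it, so the other two rests were not touched.

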